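# Lock the slicing disc: snap the split clip onto the cutter's shaft with the fork

### The job

Lock the slicing disc of the food cutter: pick up the two-pronged clip fork by its grip and use it to push the split clip along the disc, mouth first, into the groove of the upright drive shaft until it snaps fully home. Then stand the fork back upright on the counter where you found it. Never touch the clip with the gripper, and leave the round press where it stands.

Things in the scene. Friction and masses are not known exactly. Their poses are not given: they have to be found in the camera images.
- fork_grip (a point): Loose clip fork: level steel fork plate, 58 mm wide, 12 thick, under an upright black grip 24 x 24 mm, 80 tall; 92 mm tall in all, 0.28 kg, stands on its plate. Point: grip centre, 52 mm above the underside; z up, +x towards the prong tips. Square-ended prongs (12 mm wide, gap 34 wide, 40 deep) end 75 mm ahead of it; plate reaches 30 mm behind. The press has the same grip but no prongs.
- clip: Split steel clip, 67 x 64 mm, 8 thick, 60 g, loose on the disc 50-68 mm from the shaft, mouth (+x) within 20 deg of it. Origin: seat centre, underside; z up. Jaws end 28 mm ahead. Back shoulders 26 mm behind; mid-back tail 8 mm wide, 13 long goes between the fork's prongs, whose ends push the shoulders. Jaws open from 19 mm before home (5-10 N) and snap shut at 7. Closed rings: spacers.
- shaft_groove (a point): Fixed food cutter: round white casing 276 mm across with a 240 mm steel disc, flat top 65 mm up; white motor box 110 mm high on its +x side. Point: on the upright shaft's axis at the disc's top, z up; clip lies on the -x side. Groove 20 mm diameter, from here 10 mm up; above it the shaft head, 28 mm diameter, 18 tall. The clip slides on the disc into it; once home its origin is at this point.
- press_grip (a point): Round press, a bystander to leave alone: a steel disc 68 mm across, 12 mm thick, under an upright black grip like the fork's. Point: grip centre, 52 mm above the underside; z up.
Mind the look-alikes: they are no part of the job. What is shaped like the part that bears fork_grip but red is not meant.

How it is judged (in metres and radians):
On the way, in this order (a step that is already met when the one before it is completed fails the run):
1. the fork is lifted off the counter (height (world z) of fork_grip above 0.085 m), for 0.1 s.
2. the clip is snapped home in the shaft groove (horizontal distance between clip and shaft_groove below 0.006 m and z of clip in the frame of shaft_groove below 0.006 m), for 0.2 s.
At the end, for the whole second after the job is handed in: The clip sits in the shaft groove, lying flat and at rest, its seat within 6 mm of the shaft axis (it can only be there once snapped), and the fork stands upright on the counter (within 10 degrees) within 70 mm of where it stood at the start (all of step 2 and angle between clip's own z axis and vertical below 0.2 rad and linear speed of clip below 0.02 m/s and angle between fork_grip's own z axis and vertical below 0.17 rad and height (world z) of fork_grip below 0.06 m and distance of fork_grip from where it was at the start of the episode below 0.07 m); the robot touches nothing.
It fails at once if the gripper or arm pushes the clip itself (contact force between clip and the fingers above 0.5 N or contact force between clip and the arm above 0.5 N).
It fails at once if the round press is moved (more than 40 mm) from where it stands (distance of press_grip from where it was at the start of the episode above 0.04 m).
It also fails if it takes over 54 s, if anything falls off the work surface, if the arm or the gripper's body presses on something with over 40 N, if the wrist force passes 120 N, or if a joint passes its speed limit or range.

### The arm

A 7-joint arm with a two-finger parallel gripper is mounted at the origin on the work surface. World frame = base frame: x ahead of the robot, y to its left, z up, the work surface at z = 0. Lengths are in mm, angles in rad, forces in N, time in s.
With the tool pointing down it reaches from about 400 to 875 mm from the base axis. Payload 6.5 kg.
Tool frame: the origin (TCP) lies midway between the tips of the shut fingers; the grasp point (between the pads) lies 19 mm behind it; z points along the fingers, y is the direction in which the jaws open and shut (so a half turn about z gives the same grasp; the last joint's range is limited). The gripper opens to 88 mm and grips with 3 to 60 N. Pads are 18 mm wide; open, the fingers measure 123 mm over their backs; the gripper's body (75 mm by 187 mm) begins 45 mm behind the grasp point.
Start: joints at [-1.398, 0.536, -0.004, 1.538, 0.003, 1.067, -0.071], TCP at [153.744, 631.548, 238.716] pointing down, gripper open.
Joint ranges: [-2.7, 2.7], [-0.37, 2.16], [-1.27, 1.26], [0.24, 2.4], [-1.31, 4.45], [0.19, 1.91], [-2.76, 2.76]. Speed limits (rad/s): [2.39, 2.39, 3.14, 3.14, 3.14, 3.14, 3.14].

### API

Orientations are given as a unit quaternion [w, x, y, z].
In Python, from rig import arm gives the robot as it stands.
- The arm moves only by the tool drive_tool, never from a script. Its argument "motion" is a list of rows, each a list of 7 numbers: the shift along the tool's x, y, z in units of 0.75 m (1.0 is 0.75 m), then the turn, a rotation vector about the tool's x, y, z in units of 60 degrees (1.0 is 60 degrees), then the closure in counts, from 0 (fully open) to 255 (shut). A call has 1 to 12 rows; each row is the pose to reach, as a shift and turn from the pose measured when the call began, along the tool's axes at that moment; what a row does not reach only later rows make up. A row lasts 1/12 s, in which the tool goes at most 41.7 mm and 7.16 degrees, less where a joint would pass 70% of its speed; a pose out of reach is approached as far as the arm can. A call with a number of a shift or a turn outside -1 to 1 is refused whole. A call with a gripper value outside its range is refused whole. The fingers move at their own pace and stop on an object; "force" is the grip in N (left out, the last holds). Time passes only in rows, so rows that repeat a pose let the fingers close. It gives the time, the measured TCP pose, the force and the opening at its end, in the units of the state.
- arm.sense(): the state, without advancing time (a new reading comes with each control period).
- arm.read_camera(name): name is "side" or "top" or "wrist"; returns the picture (420x560x3 uint8, red, green, blue); there is no depth.
- arm.camera_params(name): a dict with "fov_y" (degrees; the focal length in pixels is half the picture's height over the tangent of half this angle, whatever the lens; pixels are square), "cx", "cy" (the principal point, pixels), "world_from_camera" (4x4, takes a point from camera to world coordinates). Camera axes: x right, y up, looking along -z (the intrinsics and any distortion apply to the point x, -y, -z); pixel columns grow to the right and rows downward; lengths in mm; the calibration is good to about 2 mm. A picture is of the moment at which its call begins: read the wrist's pose just before it. camera_params takes no time and is no camera call; for the wrist camera it gives the pose at the moment of the call.
- arm.finish_job(): hands the job in, once; it reports no verdict.
The state is a dict: "clock": time; "joint_positions": joint angles; "joint_vel": joint speeds; "joint_torque": joint torques, N m; "tool_pos": TCP position; "orientation": TCP orientation; "wrist_force": force on the tool from outside, world axes, zero at the start; "moment": the same for the moment, N m; "opening": opening from 0.0 (shut) to 1.0 (fully open).
Only numpy, scipy, OpenCV 4.12 (cv2) and the standard library are available. Lean on these libraries where they do the work, as an engineer would, in place of code of your own. Each camera call takes 0.05 s, during which the arm holds its last target.

## Working session

There is one attempt and no reset: what is moved stays moved. The work goes in short steps, Python scripts to look and compute and a tool call to move; the robot and the scene stay as the last step left them, time stands still between calls to the robot, and variables do not carry over. Pictures are saved under pics/ and viewed, and the job is handed in when it is done.

Besides the shell and the picture viewer there is one more tool, called after ">>>" as a command line: name --pt "numbers of a row" for each row, then --argument value for the rest. drive_tool: Moves the arm, as the interface text tells. Its arguments: {"type":"object","properties":{"motion":{"type":"array","items":{"type":"array","items":{"type":"number"}}},"force":{"type":"number"}},"required":["motion"]}

```bash
mkdir -p pics; ls; python3 - <<'E'
from rig import arm
import cv2, numpy as np
s=arm.sense(); print(s)
for n in ("side","top","wrist"):
    p=arm.camera_params(n); print(n,p)
    im=arm.read_camera(n); cv2.imwrite(f"pics/a_{n}.png",cv2.cvtColor(im,cv2.COLOR_RGB2BGR))
E
```

```text
pics
{'clock': 0.0, 'joint_positions': array([-1.39821796,  0.53713883, -0.00445807,  1.53885475,  0.00259999,
        1.06729762, -0.07119934]), 'joint_vel': array([ 7.09408498e-04,  6.44036453e-04, -7.61056009e-04,  1.55174308e-05,
       -2.97520955e-04,  2.02118306e-03, -2.11092562e-04]), 'joint_torque': array([-4.12814802e-05, -5.70962727e+01,  9.91203524e-01, -2.51604670e+01,
       -5.61199395e-02,  1.79364311e-02,  1.68070583e-04]), 'tool_pos': array([153.59626122, 630.96677791, 237.86377335]), 'orientation': array([-4.36783355e-05,  1.19061406e-01,  9.92886532e-01, -8.45244668e-04]), 'wrist_force': array([ 0.29038549, -0.0965862 , -0.3082213 ]), 'moment': array([-0.00818017,  0.01509155, -0.04530229]), 'opening': 0.9985743971063298}
side {'fov_y': 54.67969789987134, 'cx': 282.46889666916985, 'cy': 201.9762485542904, 'world_from_camera': array([[ 8.54253008e-01,  2.87175297e-01, -4.33338374e-01,
         1.46019311e+02],
       [-5.19778762e-01,  4.86333248e-01, -7.02360314e-01,
        -7.40854403e+02],
       [ 9.04632731e-03,  8.25233494e-01,  5.64719261e-01,
         5.37
[... 294 characters left out ...]
    [-9.99807494e-01, -1.28885155e-02, -1.47939300e-02,
        -1.69948926e+02],
       [-1.65207100e-02,  1.46227998e-01,  9.89112955e-01,
         1.36556226e+03],
       [ 0.00000000e+00,  0.00000000e+00,  0.00000000e+00,
         1.00000000e+00]])}
wrist {'fov_y': 65.2583224976629, 'cx': 277.9772448477378, 'cy': 209.8436310886899, 'world_from_camera': array([[ 2.36664738e-01, -9.36288270e-01, -2.59526641e-01,
         8.67861449e+01],
       [ 9.71590521e-01,  2.27710952e-01,  6.44948148e-02,
         6.48731042e+02],
       [-1.28868003e-03, -2.67417273e-01,  9.63579961e-01,
         3.84833003e+02],
       [ 0.00000000e+00,  0.00000000e+00,  0.00000000e+00,
         1.00000000e+00]])}
```

View pics/a_top.png

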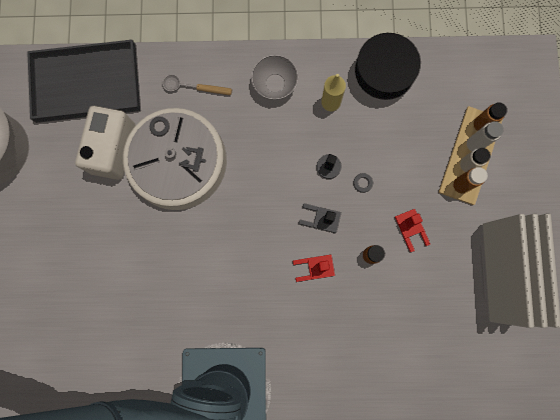

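View pics/a_side.png

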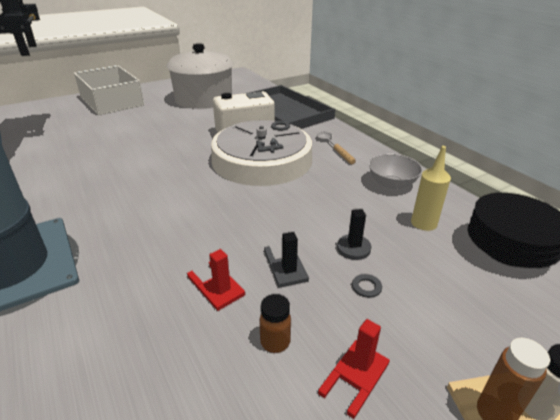

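View pics/a_wrist.png

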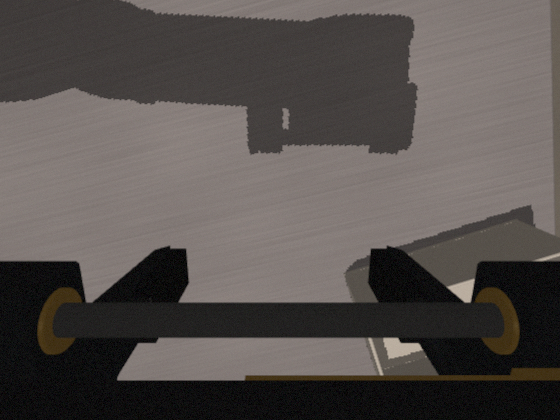

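```bash
cat > h.py <<'E'
import numpy as np, cv2
from rig import arm
def cast(p,u,v,z):
    f=210/np.tan(np.radians(p["fov_y"]/2)); W=p["world_from_camera"]
    d=W[:3,:3]@np.array([(u-p["cx"])/f,-(v-p["cy"])/f,-1.]); o=W[:3,3]
    return o+d*(z-o[2])/d[2]
def proj(p,X):
    f=210/np.tan(np.radians(p["fov_y"]/2)); W=p["world_from_camera"]
    c=W[:3,:3].T@(np.asarray(X,float)-W[:3,3]); return p["cx"]+f*c[0]/-c[2], p["cy"]-f*c[1]/-c[2]
def crop(im,x0,y0,x1,y1,k,name):
    cv2.imwrite(f"pics/{name}.png",cv2.resize(im[y0:y1,x0:x1],None,fx=k,fy=k,interpolation=cv2.INTER_CUBIC))
E
python3 - <<'E'
from h import *
t=cv2.imread("pics/a_top.png"); s=cv2.imread("pics/a_side.png")
crop(t,120,105,230,215,5,"b_cut"); crop(t,285,140,385,240,5,"b_fork"); crop(s,205,110,325,190,6,"b_scut")
E
```

```text
(no output)
```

View pics/b_cut.png

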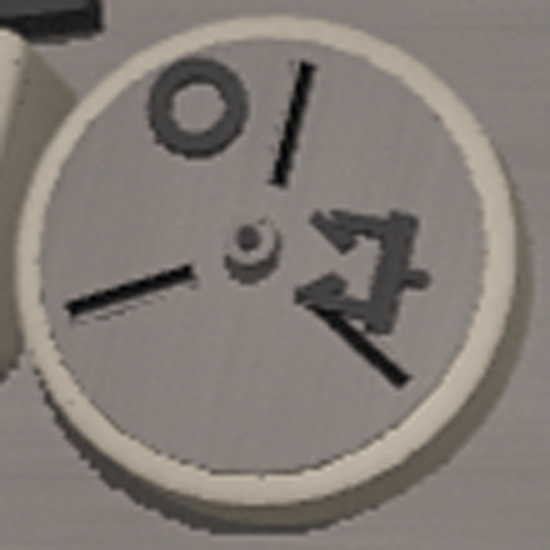

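View pics/b_fork.png

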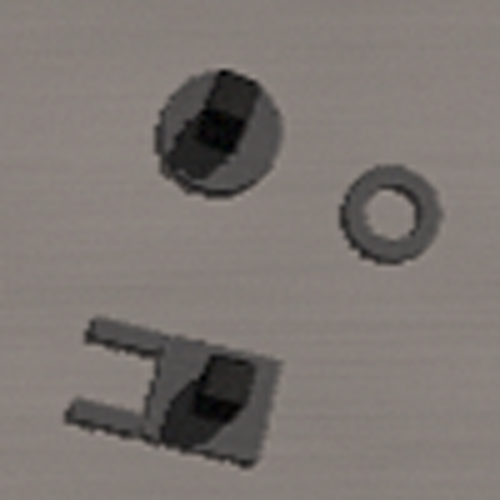

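View pics/b_scut.png

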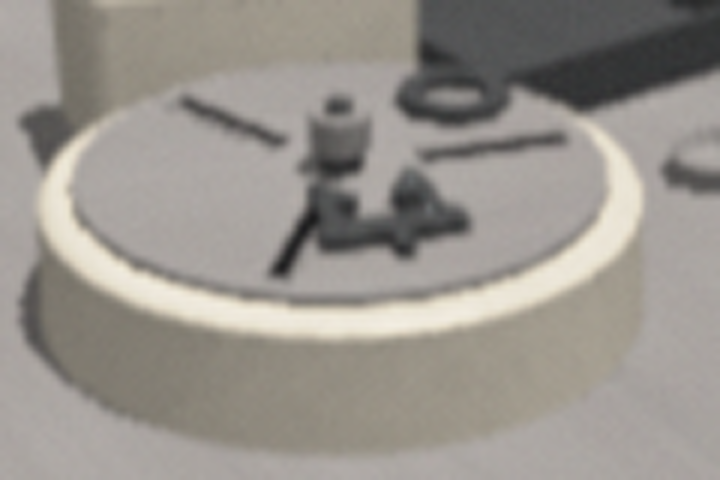

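```bash
python3 - <<'E'
from h import *
p=arm.camera_params("top")
px=lambda c,x0,y0:(x0+(c[0]+.5)/5-.5,y0+(c[1]+.5)/5-.5)
print("fork, z=12")
for n,c in dict(t1a=(90,318),t1b=(83,343),t2a=(72,400),t2b=(65,424),back1=(284,360),back2=(255,460),g_tl=(225,352),g_tr=(252,360),g_br=(240,402),g_bl=(196,395)).items():
    z=12 if not n.startswith('g') else 92
    print(n,cast(p,*px(c,285,140),z).round(1))
print("clip z=73")
for n,c in dict(tail=(430,281),sh1=(418,212),sh2=(385,333),jaw1=(312,218),jaw2=(297,298),jaw1i=(335,248),jaw2i=(345,278)).items(): print(n,cast(p,*px(c,120,105),73).round(1))
for n,c in dict(head=(250,240)).items(): print(n,cast(p,*px(c,120,105),93).round(1))
# casing outer top rim fit
im=cv2.imread("pics/a_top.png"); hsv=cv2.cvtColor(im,cv2.COLOR_BGR2HSV)
m=((hsv[...,1]>25)&(hsv[...,2]>140)).astype(np.uint8); 
roi=np.zeros_like(m); roi[100:218,122:232]=1; m&=roi
cv2.imwrite("pics/m.png",cv2.resize(m[95:220,110:235]*255,None,fx=4,fy=4))
cs,_=cv2.findContours(m,cv2.RETR_CCOMP,cv2.CHAIN_APPROX_NONE)
for c in sorted(cs,key=len)[-3:]:
    e=cv2.fitEllipse(c);print(len(c),e,cast(p,*e[0],65).round(1))
E
```

```text
fork, z=12
t1a [ 490.7 -213.7   12. ]
t1b [ 477.  -209.6   12. ]
t2a [ 445.8 -203.1   12. ]
t2b [ 432.7 -199.1   12. ]
back1 [ 466.2 -318.5   12. ]
back2 [ 411.9 -301.3   12. ]
g_tl [ 459.5 -279.8   92. ]
g_tr [ 455.2 -293.4   92. ]
g_br [ 433.7 -286.7   92. ]
g_bl [ 437.6 -264.4   92. ]
clip z=73
tail [597.9  42.6  73. ]
sh1 [635.6  49.4  73. ]
sh2 [570.2  66.1  73. ]
jaw1 [633.2 105.8  73. ]
jaw2 [589.7 113.   73. ]
jaw1i [616.6  93.3  73. ]
jaw2i [600.2  87.7  73. ]
head [616.3 133.9  93. ]
23 ((122.83534240722656, 115.59578704833984), (1.9767892360687256, 13.68076229095459), 3.0025041103363037) [728.6 269.7  65. ]
256 ((171.8213348388672, 155.96609497070312), (87.30667114257812, 90.71939849853516), 55.42962646484375) [614.5 134.4  65. ]
279 ((172.70233154296875, 156.32827758789062), (96.01847076416016, 100.07393646240234), 61.178497314453125) [613.4 132.   65. ]
```

View pics/m.png

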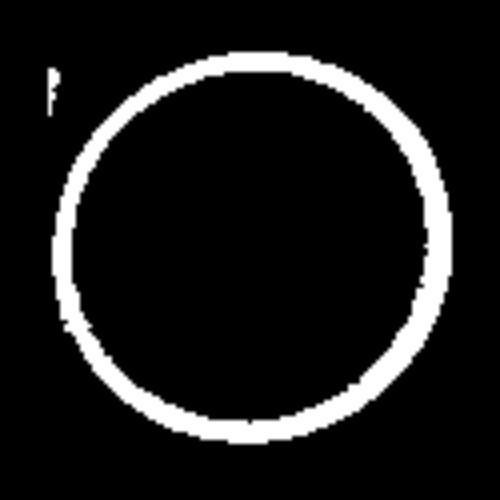

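```bash
cat >> h.py <<'E'
from scipy.spatial.transform import Rotation as Rt
def RT():
    s=arm.sense(); q=s["orientation"]; return Rt.from_quat([q[1],q[2],q[3],q[0]]), s
def go(target,head=None,R=None):
    """shift/turn in move units to reach TCP target; head = heading(deg) of tool y, tool pointing down"""
    R0,s=RT(); d=R0.inv().apply(np.asarray(target,float)-s["tool_pos"])/750
    y=np.array([np.cos(np.radians(head)),np.sin(np.radians(head)),0]) if head is not None else None
    r=np.zeros(3)
    if y is not None:
        z=np.array([0,0,-1.]); x=np.cross(y,z); Rg=Rt.from_matrix(np.stack([x,y,z],1))
        r=(R0.inv()*Rg).as_rotvec()/np.radians(60)
    print("t",round(float(s["clock"]),2),"pos",s["tool_pos"].round(1),"head",np.degrees(np.arctan2(*R0.as_matrix()[[1,0],1])).round(2),"tilt",np.degrees(np.arccos(-R0.as_matrix()[2,2])).round(2),"F",s["wrist_force"].round(1),"open",round(float(s["opening"]),3))
    print("shift",d.round(4),"turn",r.round(4),"mm",(np.linalg.norm(d)*750).round(1))
E
python3 -c "
from h import *
go((700,110,240),76.5)"
```

```text
t 0.15 pos [153.6 631.1 238. ] head 76.32 tilt 0.08 F [-0.2  0.4  0.8] open 0.999
shift [-0.8721 -0.5029 -0.0019] turn [-0.0013  0.0001 -0.0029] mm 755.0
```

>>> drive_tool --pt "-0.8721 -0.5029 -0.002 0 0 0 0" --pt "-0.8721 -0.5029 -0.002 0 0 0 0" --pt "-0.8721 -0.5029 -0.002 0 0 0 0" --pt "-0.8721 -0.5029 -0.002 0 0 0 0" --pt "-0.8721 -0.5029 -0.002 0 0 0 0" --pt "-0.8721 -0.5029 -0.002 0 0 0 0" --pt "-0.8721 -0.5029 -0.002 0 0 0 0" --pt "-0.8721 -0.5029 -0.002 0 0 0 0" --pt "-0.8721 -0.5029 -0.002 0 0 0 0" --pt "-0.8721 -0.5029 -0.002 0 0 0 0" --pt "-0.8721 -0.5029 -0.002 0 0 0 0" --pt "-0.8721 -0.5029 -0.002 0 0 0 0"

```text
clock: 1.15
tool_pos: [516.4, 284.6, 239.6]
orientation: [-0.0, 0.119, 0.993, -0.001]
wrist_force: [0.8, 0.2, -0.2]
opening: 1.002
```

```bash
python3 -c "
from h import *
go((700,110,240),76.5);print(arm.sense()['joint_positions'].round(2))"
```

```text
t 1.15 pos [516.4 284.6 239.6] head 76.33 tilt 0.08 F [ 0.8  0.2 -0.2] open 1.002
shift [-0.2929 -0.1683 -0.0003] turn [-0.0013 -0.0001 -0.0028] mm 253.3
[-0.68  0.43  0.13  1.71 -0.06  1.    0.81]
```

>>> drive_tool --pt "-0.293 -0.168 0 0 0 0 0" --pt "-0.293 -0.168 0 0 0 0 0" --pt "-0.293 -0.168 0 0 0 0 0" --pt "-0.293 -0.168 0 0 0 0 0" --pt "-0.293 -0.168 0 0 0 0 0" --pt "-0.293 -0.168 0 0 0 0 0" --pt "-0.293 -0.168 0 0 0 0 0" --pt "-0.293 -0.168 0 0 0 0 0" --pt "-0.293 -0.168 0 0 0 0 0"

```text
clock: 1.9
tool_pos: [699.5, 110.8, 239.0]
orientation: [-0.001, 0.119, 0.993, -0.0]
wrist_force: [-0.6, 1.8, 0.6]
opening: 0.998
```

```bash
python3 -c "
from h import *
p=arm.camera_params('wrist'); np.save('w1.npy',p)
im=arm.read_camera('wrist')[...,::-1]; cv2.imwrite('pics/c_w1.png',im)
go((545,-250,240),76.5); print(proj(p,(615,134,65)),proj(p,(607,83,73)))"
```

```text
t 1.95 pos [699.1 112.1 239.3] head 76.43 tilt 0.11 F [-0.7  0.  -0.7] open 0.997
shift [ 0.0864 -0.5176 -0.0006] turn [-0.0004 -0.0017 -0.0012] mm 393.5
(np.float64(279.6217106724496), np.float64(98.48810475978975)) (np.float64(223.0278827764801), np.float64(102.93799084701122))
```

View pics/c_w1.png

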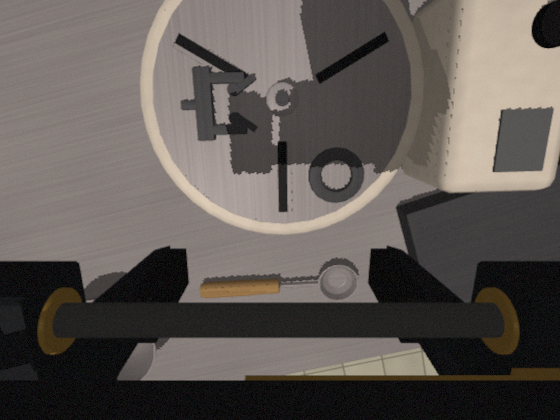

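```bash
python3 -c "
from h import *
im=cv2.imread('pics/c_w1.png'); im=cv2.convertScaleAbs(im,alpha=1.6,beta=10)
crop(im,170,55,310,155,5,'c_w1z')"
```

```text
(no output)
```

View pics/c_w1z.png

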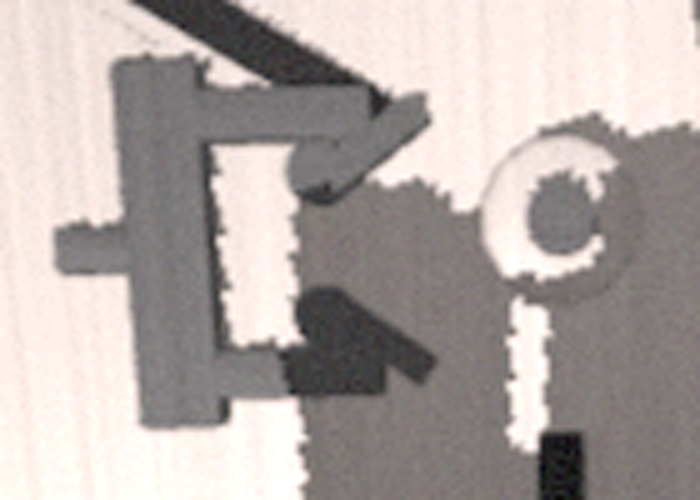

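>>> drive_tool --pt "0.086 -0.518 0 0 0 0 0" --pt "0.086 -0.518 0 0 0 0 0" --pt "0.086 -0.518 0 0 0 0 0" --pt "0.086 -0.518 0 0 0 0 0" --pt "0.086 -0.518 0 0 0 0 0" --pt "0.086 -0.518 0 0 0 0 0" --pt "0.086 -0.518 0 0 0 0 0" --pt "0.086 -0.518 0 0 0 0 0" --pt "0.086 -0.518 0 0 0 0 0" --pt "0.086 -0.518 0 0 0 0 0" --pt "0.086 -0.518 0 0 0 0 0" --pt "0.086 -0.518 0 0 0 0 0"

```text
clock: 2.95
tool_pos: [545.2, -248.9, 239.8]
orientation: [-0.001, 0.118, 0.993, 0.0]
wrist_force: [0.3, 1.9, -0.1]
opening: 1.0
```

```bash
python3 -c "
from h import *
p=arm.camera_params('wrist'); np.save('w2.npy',p)
im=arm.read_camera('wrist')[...,::-1]; cv2.imwrite('pics/c_w2.png',im)
go((445,-280,240),76.5); print(arm.sense()['joint_positions'].round(2))"
```

```text
t 3.0 pos [ 546.  -247.5  239.7] head 76.6 tilt 0.12 F [-0.3  0.2  0.6] open 1.002
shift [ 0.121  -0.0734 -0.0003] turn [ 0.0014 -0.0015  0.0017] mm 106.1
[ 0.17  0.46  0.24  1.69 -0.12  1.02  1.79]
```

View pics/c_w2.png

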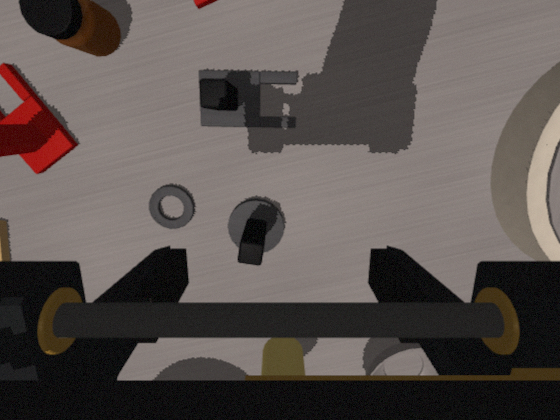

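```bash
python3 -c "
from h import *
im=cv2.imread('pics/c_w2.png'); im=cv2.convertScaleAbs(im,alpha=1.6,beta=10)
crop(im,190,55,310,145,6,'c_w2z')
p=np.load('w1.npy',allow_pickle=True).item()
px=lambda c,x0,y0,k:(x0+(c[0]+.5)/k-.5,y0+(c[1]+.5)/k-.5)
for n,c in dict(b1=(113,60),b2=(143,425),f1=(205,58),f2=(229,425),ta=(56,230),tb=(62,273),j1=(428,95),j2=(437,358),j1m=(428,105),j2m=(425,382)).items(): print(n,cast(p,*px(c,170,55,5),73).round(1))
print(cast(p,*px((560,217),170,55,5),93).round(1))
"
```

```text
b1 [571.2  65.1  73. ]
b2 [632.9  51.3  73. ]
f1 [574.7  81.   73. ]
f2 [636.7  66.9  73. ]
ta [596.   46.3  73. ]
tb [603.4  45.1  73. ]
j1 [589.9 117.7  73. ]
j2 [634.1 107.8  73. ]
j1m [591.5 117.3  73. ]
j2m [637.8 104.5  73. ]
[616.6 135.2  93. ]
```

View pics/c_w2z.png

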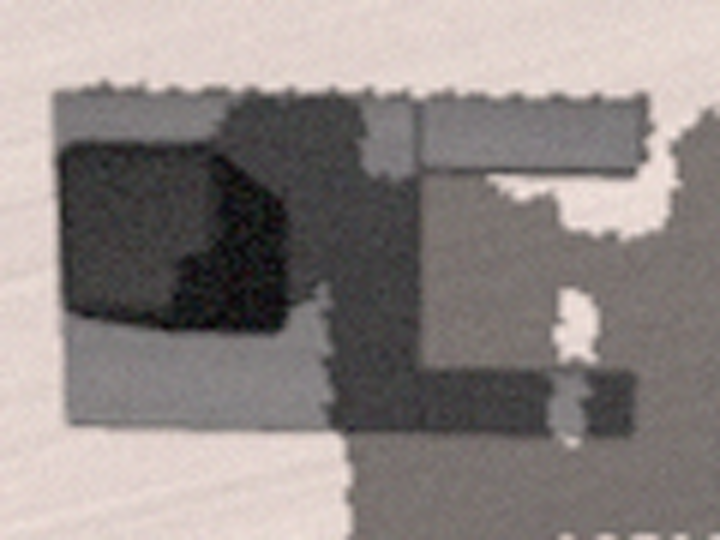

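```bash
python3 -c "
from h import *
p=np.load('w2.npy',allow_pickle=True).item()
px=lambda c,x0,y0,k:(x0+(c[0]+.5)/k-.5,y0+(c[1]+.5)/k-.5)
P={}
for n,c in dict(back1=(53,92),back2=(69,424),t1=(648,95),t1i=(640,172),t2=(635,435),t2i=(633,372),cr1=(420,173),cr2=(420,370)).items(): P[n]=cast(p,*px(c,190,55,6),12 if n!='t2' else 12); print(n,P[n].round(1))
tm=(P['t1']+P['t2'])/2; bm=(P['back1']+P['back2'])/2; d=tm-bm; L=np.linalg.norm(d); print(tm,bm,L,np.degrees(np.arctan2(d[1],d[0])), bm+d*30/L, tm-d*75/L)
for c in [(62,150),(210,145),(70,310),(180,325)]: print('gtop',cast(p,*px(c,190,55,6),92).round(1))
for a,b in (('back1','back2'),('t1','t2'),('back1','t1'),('back2','t2'),('cr1','cr2')): e=P[b]-P[a]; print(a,b,np.degrees(np.arctan2(e[1],e[0])).round(1),np.linalg.norm(e).round(1))
"
```

```text
back1 [ 409.6 -301.6   12. ]
back2 [ 464.6 -315.6   12. ]
t1 [ 434.7 -199.4   12. ]
t1i [ 446.8 -203.6   12. ]
t2 [ 491.  -214.5   12. ]
t2i [ 480.  -212.4   12. ]
cr1 [ 437.7 -241.9   12. ]
cr2 [ 470.5 -250.3   12. ]
[ 462.8362946  -206.99472734   12.        ] [ 437.09288848 -308.58660214   12.        ] 104.80282431329616 75.78054394967451 [ 444.46198553 -279.50574231   12.        ] [ 444.41355197 -279.69687692   12.        ]
gtop [ 431.8 -287.7   92. ]
gtop [ 436.  -267.4   92. ]
gtop [ 452.5 -292.9   92. ]
gtop [ 458.2 -278.2   92. ]
back1 back2 -14.3 56.8
t1 t2 -15.0 58.3
back1 t1 76.2 105.2
back2 t2 75.4 104.4
cr1 cr2 -14.4 33.8
```

```bash
python3 -c "
from h import *
go((444.5,-279.6,160),75.7);go((444.5,-279.6,36),75.7)"
```

```text
t 3.0 pos [ 546.  -247.5  239.7] head 76.6 tilt 0.12 F [-0.3  0.2  0.6] open 1.002
shift [ 0.1216 -0.0731  0.1063] turn [ 0.0014 -0.0015  0.015 ] mm 133.0
t 3.0 pos [ 546.  -247.5  239.7] head 76.6 tilt 0.12 F [-0.3  0.2  0.6] open 1.002
shift [ 0.1213 -0.0734  0.2717] turn [ 0.0014 -0.0015  0.015 ] mm 229.8
```

>>> drive_tool --pt "0.1216 -0.0731 0.05 0.0014 -0.0015 0.015 0" --pt "0.1216 -0.0731 0.05 0.0014 -0.0015 0.015 0" --pt "0.1216 -0.0731 0.106 0.0014 -0.0015 0.015 0" --pt "0.1216 -0.0731 0.106 0.0014 -0.0015 0.015 0" --pt "0.1216 -0.0731 0.106 0.0014 -0.0015 0.015 0" --pt "0.1216 -0.0731 0.106 0.0014 -0.0015 0.015 0"

```text
clock: 3.5
tool_pos: [445.7, -277.3, 160.3]
orientation: [-0.0, 0.123, 0.992, 0.001]
wrist_force: [1.1, 0.7, -0.2]
opening: 1.004
```

```bash
python3 -c "
from h import *
go((444.5,-279.6,36),75.7)"
```

```text
t 3.5 pos [ 445.7 -277.3  160.3] head 75.89 tilt 0.08 F [ 1.1  0.7 -0.2] open 1.004
shift [ 0.0008 -0.0036  0.1657] turn [ 0.0012 -0.0004  0.0032] mm 124.3
```

>>> drive_tool --pt "0.001 -0.0036 0.04 0.001 0 0.003 0" --pt "0.001 -0.0036 0.09 0.001 0 0.003 0" --pt "0.001 -0.0036 0.13 0.001 0 0.003 0" --pt "0.001 -0.0036 0.155 0.001 0 0.003 0" --pt "0.001 -0.0036 0.1657 0.001 0 0.003 0" --pt "0.001 -0.0036 0.1657 0.001 0 0.003 0"

```text
clock: 4.0
tool_pos: [446.0, -278.1, 35.5]
orientation: [-0.0, 0.123, 0.992, 0.001]
wrist_force: [-0.5, -0.4, -0.0]
opening: 0.998
```

```bash
python3 -c "
from h import *
go((444.5,-279.6,36),75.7)
im=arm.read_camera('side')[...,::-1]; crop(im,200,180,400,320,4,'d1')"
```

```text
t 4.0 pos [ 446.  -278.1   35.5] head 75.87 tilt 0.08 F [-0.5 -0.4 -0. ] open 0.998
shift [ 0.0014 -0.0024 -0.0007] turn [ 0.0012 -0.0007  0.0028] mm 2.1
```

View pics/d1.png

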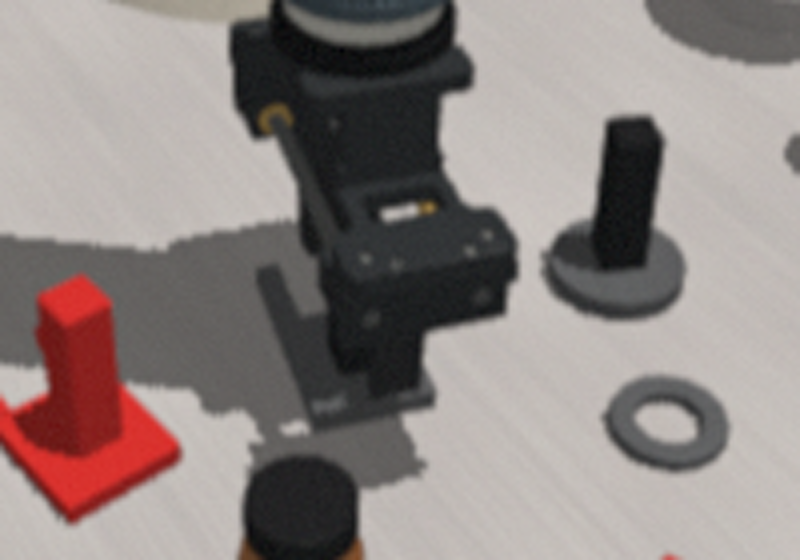

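>>> drive_tool --pt "0.001 -0.002 0 0 0 0.002 100" --pt "0.001 -0.002 0 0 0 0.002 180" --pt "0.001 -0.002 0 0 0 0.002 230" --pt "0.001 -0.002 0 0 0 0.002 255" --pt "0.001 -0.002 0 0 0 0.002 255" --pt "0.001 -0.002 0 0 0 0.002 255" --pt "0.001 -0.002 0 0 0 0.002 255" --pt "0.001 -0.002 0 0 0 0.002 255" --force 50

```text
clock: 4.72
tool_pos: [445.2, -280.1, 36.7]
orientation: [0.0, 0.124, 0.992, 0.0]
wrist_force: [0.7, -0.4, -0.7]
opening: 0.421
```

```bash
python3 -c "
from h import *
go((444.5,-279.6,140),75.7)"
```

```text
t 4.72 pos [ 445.2 -280.1   36.7] head 75.71 tilt 0.06 F [ 0.7 -0.4 -0.7] open 0.421
shift [ 0.0009  0.0006 -0.1377] turn [0.0006 0.0008 0.0002] mm 103.3
```

>>> drive_tool --pt "0 0 0 0 0 0 255" --pt "0 0 0 0 0 0 255" --pt "0 0 0 0 0 0 255" --pt "0 0 0 0 0 0 255" --pt "0 0 0 0 0 0 255" --pt "0 0 0 0 0 0 255" --pt "0 0 0 0 0 0 255" --pt "0 0 0 0 0 0 255"

```text
clock: 5.38
tool_pos: [445.1, -280.3, 36.7]
orientation: [0.0, 0.124, 0.992, 0.0]
wrist_force: [0.2, 0.2, -1.1]
opening: 0.269
```

>>> drive_tool --pt "0 0 -0.03 0 0 0 255" --pt "0 0 -0.08 0 0 0 255" --pt "0 0 -0.13 0 0 0 255" --pt "0 0 -0.15 0 0 0 255" --pt "0 0 -0.15 0 0 0 255" --pt "0 0 -0.15 0 0 0 255"

```text
clock: 5.88
tool_pos: [445.1, -279.9, 149.1]
orientation: [0.001, 0.124, 0.992, 0.0]
wrist_force: [-0.1, -0.4, -3.0]
opening: 0.266
```

```bash
python3 -c "
from h import *
go((588.4,-30,150),80.5)"
```

```text
t 5.88 pos [ 445.1 -279.9  149.1] head 75.73 tilt 0.1 F [-0.1 -0.4 -3. ] open 0.266
shift [-0.103   0.3701 -0.0008] turn [ 0.0007  0.0015 -0.0796] mm 288.1
```

>>> drive_tool --pt "-0.103 0.37 -0.001 0.0007 0.0015 -0.08 255" --pt "-0.103 0.37 -0.001 0.0007 0.0015 -0.08 255" --pt "-0.103 0.37 -0.001 0.0007 0.0015 -0.08 255" --pt "-0.103 0.37 -0.001 0.0007 0.0015 -0.08 255" --pt "-0.103 0.37 -0.001 0.0007 0.0015 -0.08 255" --pt "-0.103 0.37 -0.001 0.0007 0.0015 -0.08 255" --pt "-0.103 0.37 -0.001 0.0007 0.0015 -0.08 255" --pt "-0.103 0.37 -0.001 0.0007 0.0015 -0.08 255" --pt "-0.103 0.37 -0.001 0.0007 0.0015 -0.08 255" --pt "-0.103 0.37 -0.001 0.0007 0.0015 -0.08 255"

```text
clock: 6.72
tool_pos: [586.6, -30.4, 147.8]
orientation: [-0.002, 0.082, 0.997, -0.001]
wrist_force: [0.1, -0.8, -2.9]
opening: 0.269
```

```bash
python3 -c "
from h import *
go((588.4,-30,102),80.5)
p=arm.camera_params('wrist'); np.save('w3.npy',p)
im=arm.read_camera('wrist')[...,::-1]; cv2.imwrite('pics/e_w.png',im)
im=arm.read_camera('top')[...,::-1]; crop(im,120,100,280,220,5,'e_t')
im=arm.read_camera('side')[...,::-1]; crop(im,180,60,340,180,5,'e_s')
"
```

```text
t 6.72 pos [586.6 -30.4 147.8] head 80.54 tilt 0.25 F [ 0.1 -0.8 -2.9] open 0.269
shift [-0.0026  0.001   0.0611] turn [-0.0014 -0.004   0.0007] mm 45.9
```

View pics/e_w.png

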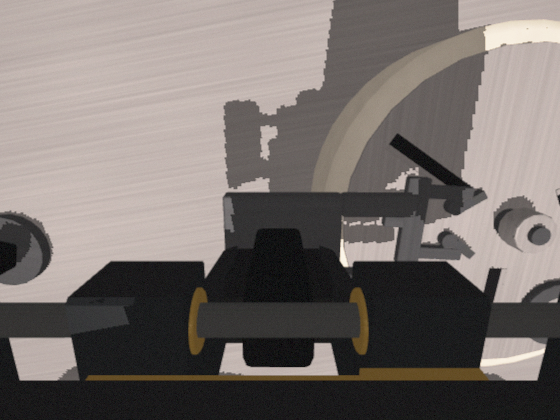

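View pics/e_t.png

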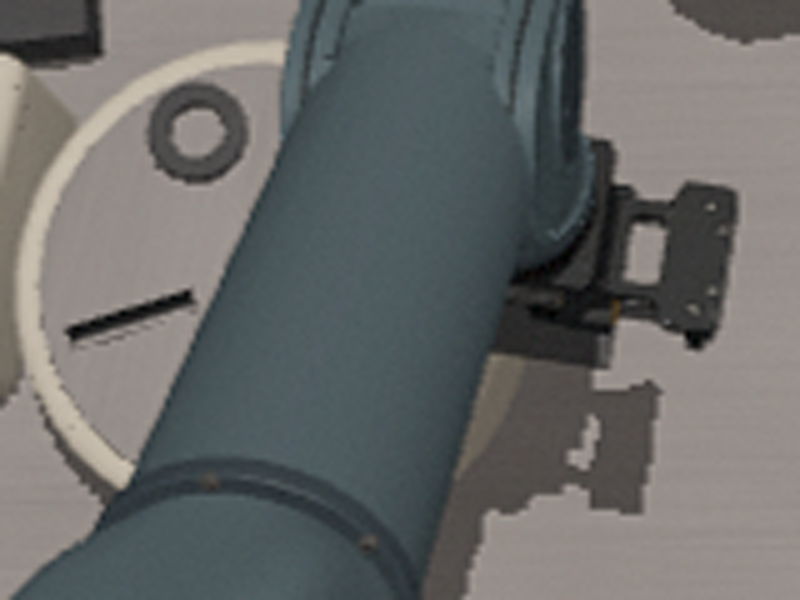

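View pics/e_s.png

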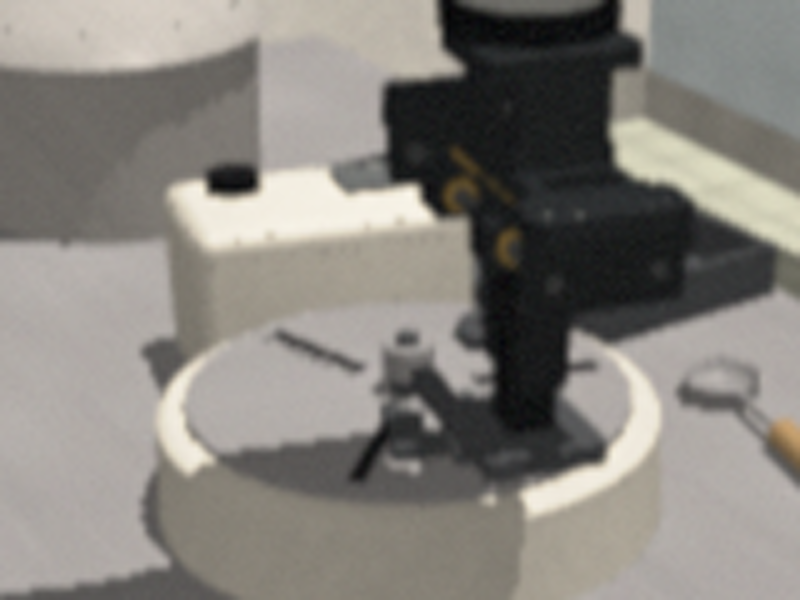

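```bash
python3 -c "
from h import *
im=cv2.imread('pics/e_w.png'); im=cv2.convertScaleAbs(im,alpha=2.2,beta=10)
crop(im,210,160,490,300,2.8,'e_wz')
p=np.load('w3.npy',allow_pickle=True).item()
R,s=RT()
for c in [(224,193),(342,193),(413,193)]:
    w=cast(p,*c,123.1); print(w.round(1), R.inv().apply(w-s['tool_pos']).round(1))
"
```

```text
[551.6 -52.7 123.1] [ 31.6 -26.4  26.3]
[562.    9.6 123.1] [31.7 36.8 26.2]
[568.2  47.1 123.1] [31.9 74.8 26.1]
```

View pics/e_wz.png

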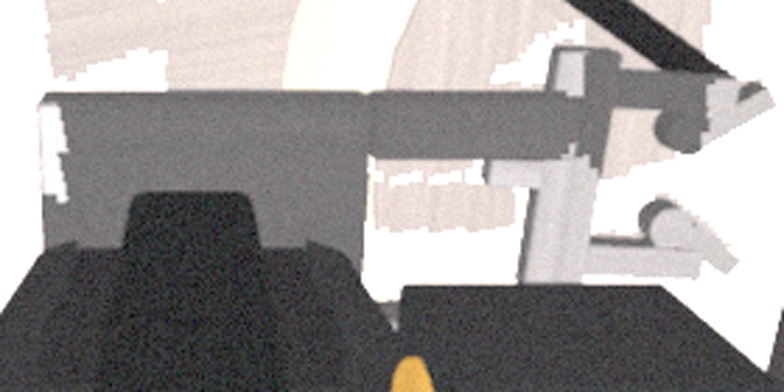

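```bash
python3 -c "
from h import *
go((589.6,-31,104),80.5)"
```

```text
t 6.87 pos [587.2 -31.9 149.3] head 80.38 tilt 0.12 F [-1.  -0.7 -2.6] open 0.27
shift [-0.0031  0.0018  0.0603] turn [-0.0011 -0.0017 -0.002 ] mm 45.3
```

>>> drive_tool --pt "-0.003 0.002 0.02 -0.001 -0.0017 -0.002 255" --pt "-0.003 0.002 0.045 -0.001 -0.0017 -0.002 255" --pt "-0.003 0.002 0.058 -0.001 -0.0017 -0.002 255" --pt "-0.003 0.002 0.06 -0.001 -0.0017 -0.002 255" --pt "-0.003 0.002 0.06 -0.001 -0.0017 -0.002 255" --pt "-0.003 0.002 0.06 -0.001 -0.0017 -0.002 255"

```text
clock: 7.37
tool_pos: [589.8, -31.3, 104.8]
orientation: [0.0, 0.083, 0.997, -0.0]
wrist_force: [1.1, 0.4, -2.4]
opening: 0.268
```

```bash
python3 -c "
from h import *
go((589.6,-31,104),80.5)
go((598.5,23,104),80.5)
p=arm.camera_params('wrist'); np.save('w4.npy',p)
im=arm.read_camera('wrist')[...,::-1]; cv2.imwrite('pics/f_w.png',im)
im=cv2.convertScaleAbs(im,alpha=2.2,beta=10);crop(im,210,160,490,300,2.8,'f_wz')
im=arm.read_camera('side')[...,::-1]; crop(im,200,100,340,180,5.7,'f_s')
"
```

```text
t 7.37 pos [589.8 -31.3 104.8] head 80.45 tilt 0.03 F [ 1.1  0.4 -2.4] open 0.268
shift [0.0004 0.0004 0.0011] turn [-0.      0.0006 -0.0008] mm 0.9
t 7.37 pos [589.8 -31.3 104.8] head 80.45 tilt 0.03 F [ 1.1  0.4 -2.4] open 0.268
shift [0.0006 0.0733 0.0011] turn [-0.      0.0006 -0.0008] mm 55.0
```

View pics/f_wz.png

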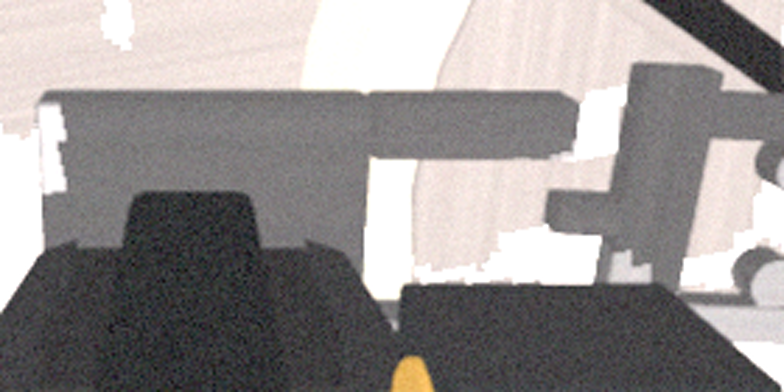

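View pics/f_s.png

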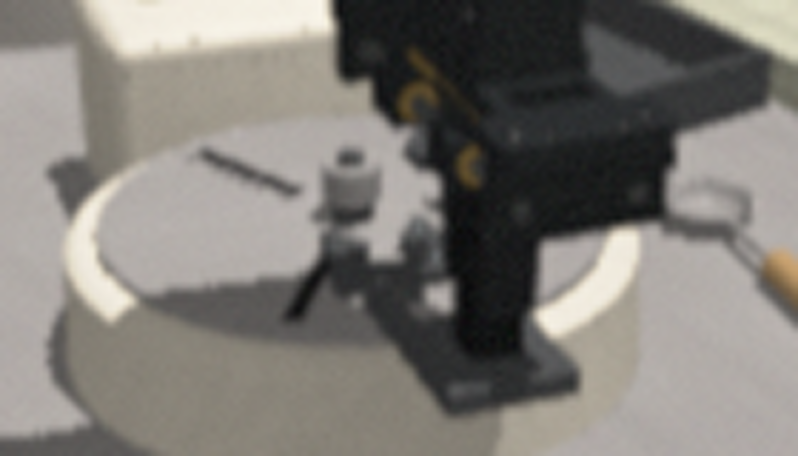

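```bash
python3 -c "
from h import *
p=np.load('w4.npy',allow_pickle=True).item()
R,s=RT()
px=lambda c:(210+(c[0]+.5)/2.8-.5,160+(c[1]+.5)/2.8-.5)
zt=s['tool_pos'][2]-36.7+12
for n,c,z in [('prong out',(370,92),zt),('tip out',(560,92),zt),('tip in',(577,157),zt-12),('tip in',(560,157),zt),('prong in',(380,157),zt),('tail a',(547,192),73),('tail b',(550,230),73),('sh',(630,65),73)]:
    w=cast(p,*px(c),z); print(n,w.round(1), R.inv().apply(w-s['tool_pos']).round(1))
print(proj(p,(616,134.7,93)))
"
```

```text
prong out [565.1   8.7  80.5] [31.4 35.  24.7]
tip out [571.1  44.4  80.5] [31.4 71.2 24.7]
tip in [589.   51.5  68.5] [14.9 81.2 36.7]
tip in [584.1  43.7  80.5] [18.5 72.6 24.7]
prong in [578.2   9.1  80.5] [18.5 37.6 24.7]
tail a [593.9  43.3  73. ] [ 8.7 73.9 32.2]
tail b [602.3  43.4  73. ] [ 0.4 75.4 32.2]
sh [570.   61.2  73. ] [35.2 87.6 32.2]
(np.float64(597.9361272723476), np.float64(252.72166316282755))
```

>>> drive_tool --pt "0 0.006 0.001 0 0 0 255" --pt "0 0.012 0.001 0 0 0 255" --pt "0 0.018 0.001 0 0 0 255" --pt "0 0.023 0.001 0 0 0 255" --pt "0 0.028 0.001 0 0 0 255" --pt "0 0.033 0.001 0 0 0 255" --pt "0 0.038 0.001 0 0 0 255" --pt "0 0.043 0.001 0 0 0 255" --pt "0 0.048 0.001 0 0 0 255" --pt "0 0.052 0.001 0 0 0 255" --pt "0 0.052 0.001 0 0 0 255"

```text
clock: 8.38
tool_pos: [596.8, 8.5, 104.4]
orientation: [0.001, 0.082, 0.997, 0.0]
wrist_force: [-0.3, -0.5, -1.4]
opening: 0.269
```

```bash
cat > look.py <<'E'
from h import *
import sys
n=sys.argv[1]
u=np.array([.165,.986]);S=np.array([616,134.7])
go((617-101*.165,134.7-101*.986,104),80.5)
p=arm.camera_params('wrist'); np.save('w5.npy',p)
im=arm.read_camera('wrist')[...,::-1]; cv2.imwrite('pics/%s_w.png'%n,im)
im=cv2.convertScaleAbs(im,alpha=2.2,beta=10);crop(im,210,160,490,300,2.8,n+'_wz')
im=arm.read_camera('side')[...,::-1]; crop(cv2.convertScaleAbs(im,alpha=1.8,beta=10),200,100,340,180,5.7,n+'_s')
E
python3 look.py g
```

```text
t 8.38 pos [596.8   8.5 104.4] head 80.54 tilt 0.09 F [-0.3 -0.5 -1.4] open 0.269
shift [0.0012 0.0357 0.0006] turn [0.0007 0.0014 0.0007] mm 26.8
```

View pics/g_wz.png

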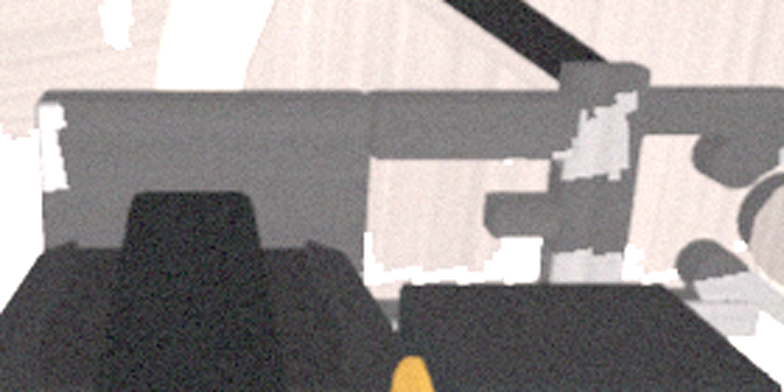

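View pics/g_s.png

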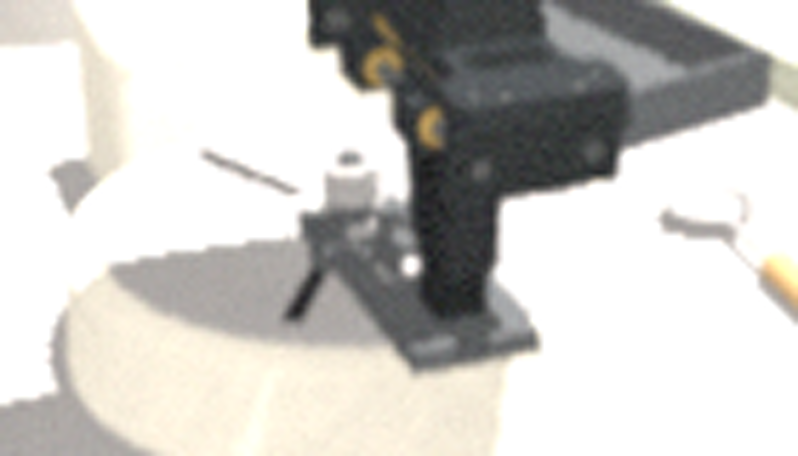

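```bash
python3 -c "
from h import *
im=cv2.imread('pics/g_w.png'); im=cv2.convertScaleAbs(im,alpha=1.7,beta=10)
crop(im,380,160,540,280,5,'g_wz2')"
```

View pics/g_wz2.png

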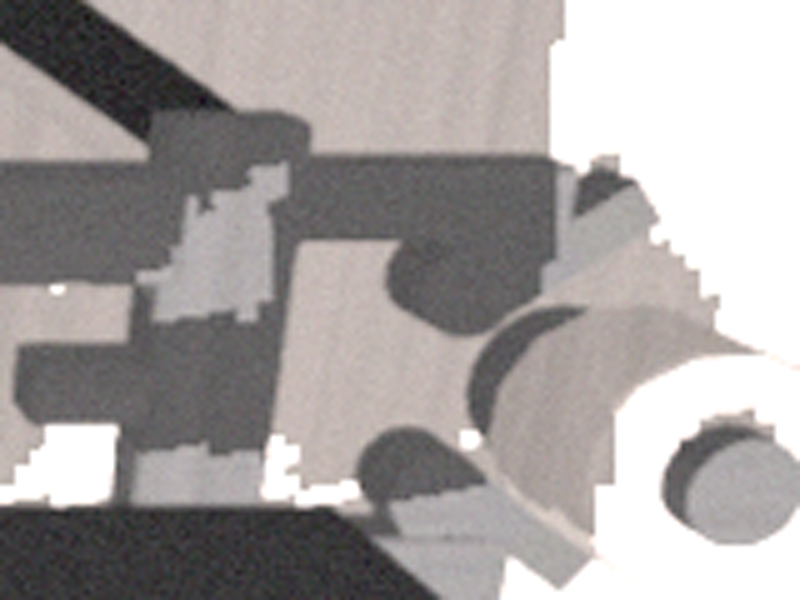

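>>> drive_tool --pt "0.0005 0.003 0.0005 0 0 0 255" --pt "0.0005 0.007 0.0005 0 0 0 255" --pt "0.001 0.011 0.0005 0 0 0 255" --pt "0.001 0.015 0.0005 0 0 0 255" --pt "0.001 0.019 0.0005 0 0 0 255" --pt "0.001 0.022 0.0005 0 0 0 255" --pt "0.001 0.025 0.0005 0 0 0 255" --pt "0.001 0.028 0.0005 0 0 0 255" --pt "0.001 0.031 0.0005 0 0 0 255" --pt "0.001 0.034 0.0005 0 0 0 255" --pt "0.001 0.036 0.0005 0 0 0 255" --pt "0.001 0.036 0.0005 0 0 0 255"

```text
clock: 9.48
tool_pos: [600.4, 34.9, 104.1]
orientation: [0.001, 0.083, 0.997, 0.0]
wrist_force: [-0.3, -0.1, -3.1]
opening: 0.27
```

```bash
python3 look.py h;  python3 -c "
from h import *
im=cv2.imread('pics/h_w.png'); im=cv2.convertScaleAbs(im,alpha=1.7,beta=10)
crop(im,360,160,520,280,5,'h_wz2')"
```

```text
t 9.48 pos [600.4  34.9 104.1] head 80.53 tilt 0.09 F [-0.3 -0.1 -3.1] open 0.27
shift [0.0002 0.0002 0.0001] turn [0.0004 0.0014 0.0006] mm 0.2
```

View pics/h_wz2.png

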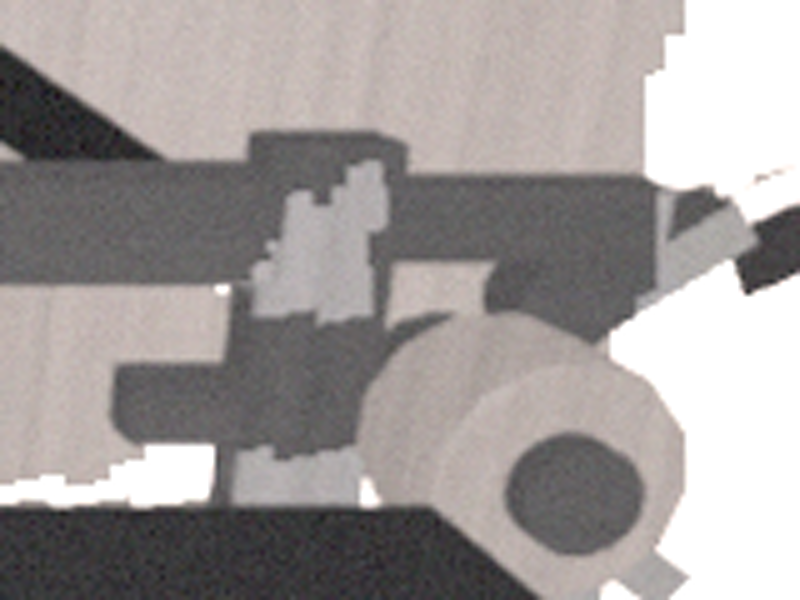

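View pics/h_s.png

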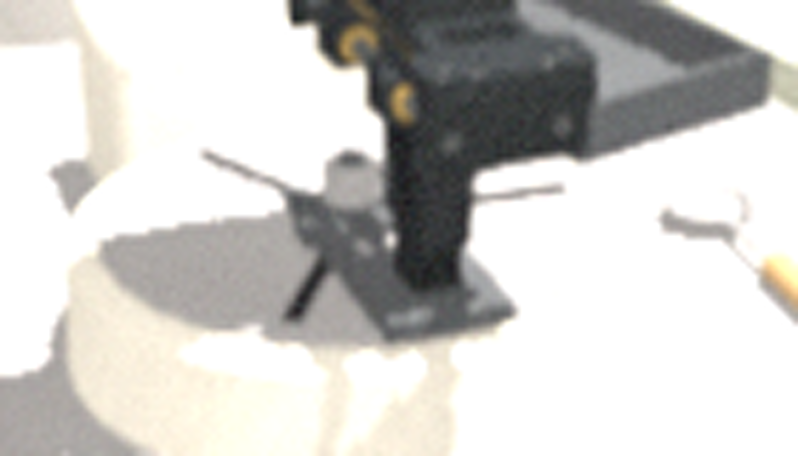

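>>> drive_tool --pt "0 0.0013 0 0 0 0 255" --pt "0 0.0026 0 0 0 0 255" --pt "0 0.0026 0 0 0 0 255"

```text
clock: 9.83
tool_pos: [600.5, 35.2, 104.1]
orientation: [0.001, 0.083, 0.997, -0.001]
wrist_force: [-0.9, -4.9, -0.7]
opening: 0.268
```

```bash
python3 look.py i;  python3 -c "
from h import *
im=cv2.imread('pics/i_w.png'); im=cv2.convertScaleAbs(im,alpha=1.7,beta=10)
crop(im,360,160,520,280,5,'i_wz2')"
```

```text
t 9.83 pos [600.5  35.2 104.1] head 80.46 tilt 0.1 F [-0.9 -4.9 -0.7] open 0.268
shift [ 0.0002 -0.0001  0.0001] turn [-0.0011  0.0012 -0.0007] mm 0.2
```

View pics/i_wz2.png

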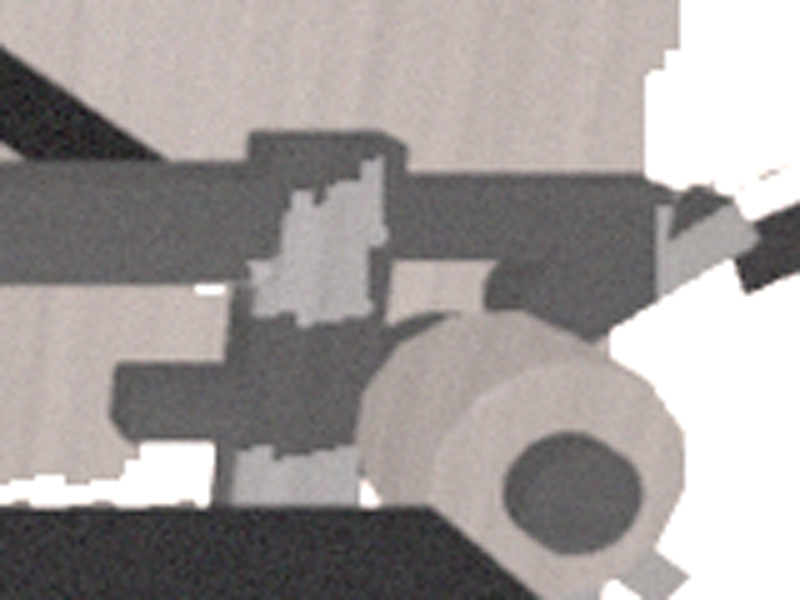

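>>> drive_tool --pt "0 0.003 0 0 0 0 255" --pt "0 0.006 0 0 0 0 255" --pt "0 0.006 0 0 0 0 255" --pt "0 0.006 0 0 0 0 255"

```text
clock: 10.27
tool_pos: [600.6, 35.6, 104.0]
orientation: [-0.0, 0.084, 0.996, -0.003]
wrist_force: [-2.5, -9.5, 0.7]
opening: 0.271
```

```bash
python3 look.py j
```

```text
t 10.27 pos [600.6  35.6 104. ] head 80.31 tilt 0.32 F [-2.5 -9.5  0.7] open 0.271
shift [ 0.0002 -0.0006  0.0001] turn [-0.0053  0.0004 -0.0031] mm 0.5
```

>>> drive_tool --pt "0 -0.01 -0.001 -0.005 0 0 255" --pt "0 -0.025 -0.001 -0.005 0 0 255" --pt "0 -0.045 -0.001 -0.005 0 0 255" --pt "0 -0.065 -0.001 -0.005 0 0 255" --pt "0 -0.08 -0.001 -0.005 0 0 255" --pt "0 -0.08 -0.02 -0.005 0 0 255" --pt "0 -0.08 -0.05 -0.005 0 0 255" --pt "0 -0.08 -0.055 -0.005 0 0 255" --pt "0 -0.08 -0.055 -0.005 0 0 255"

```text
clock: 11.12
tool_pos: [591.7, -24.0, 147.0]
orientation: [0.002, 0.085, 0.996, 0.0]
wrist_force: [-0.7, 0.9, -3.2]
opening: 0.267
```

```bash
python3 look.py k; python3 -c "
from h import *
go((445.1,-280.1,145),75.7)"
```

```text
t 11.12 pos [591.7 -24.  147. ] head 80.27 tilt 0.23 F [-0.7  0.9 -3.2] open 0.267
shift [0.0022 0.0796 0.0573] turn [ 0.0006  0.0037 -0.0038] mm 73.6
t 11.22 pos [590.1 -23.4 144.9] head 80.31 tilt 0.01 F [ 0.3 -0.4 -3. ] open 0.264
shift [ 0.133  -0.3699  0.    ] turn [-0.0002 -0.0001  0.0769] mm 294.8
```

View pics/k_w.png

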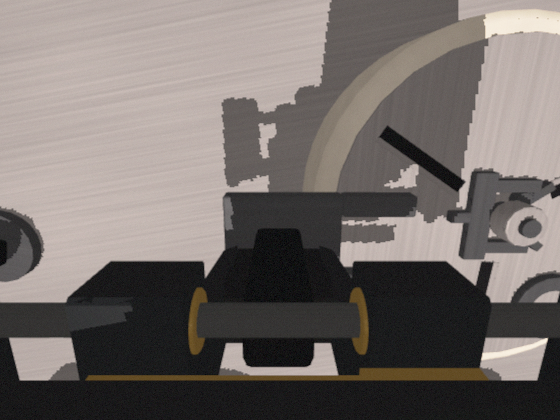

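View pics/k_s.png

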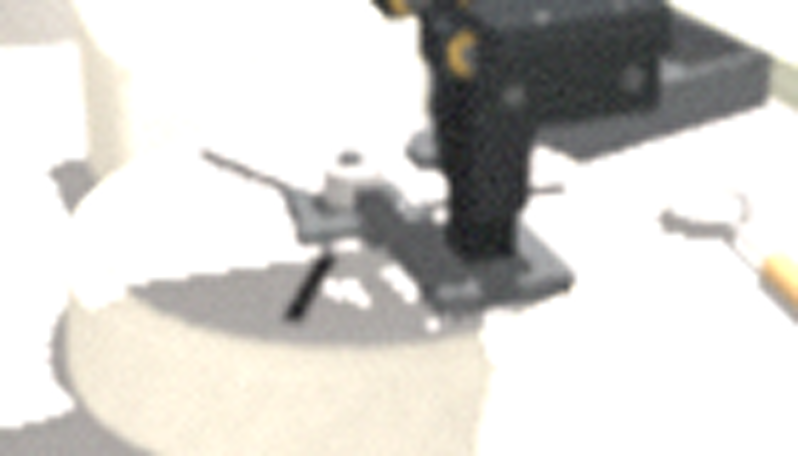

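Clip sits around the shaft (back plate at ~(478,215), shaft head at (522,222)). I'll carry the fork back.

>>> drive_tool --pt "0.133 -0.37 0 0 0 0.077 255" --pt "0.133 -0.37 0 0 0 0.077 255" --pt "0.133 -0.37 0 0 0 0.077 255" --pt "0.133 -0.37 0 0 0 0.077 255" --pt "0.133 -0.37 0 0 0 0.077 255" --pt "0.133 -0.37 0 0 0 0.077 255" --pt "0.133 -0.37 0 0 0 0.077 255" --pt "0.133 -0.37 0 0 0 0.077 255" --pt "0.133 -0.37 0 0 0 0.077 255" --pt "0.133 -0.37 0 0 0 0.077 255" --pt "0.133 -0.37 0 0 0 0.077 255"

```text
clock: 12.13
tool_pos: [445.7, -278.5, 144.3]
orientation: [-0.0, 0.123, 0.992, 0.001]
wrist_force: [-0.7, 0.0, -2.0]
opening: 0.268
```

```bash
python3 -c "
from h import *
go((445.1,-280.1,37),75.7)
im=arm.read_camera('top')[...,::-1]; cv2.imwrite('pics/l_t0.png',im); crop(im,110,95,230,215,5,'l_t')"
```

```text
t 12.13 pos [ 445.7 -278.5  144.3] head 75.83 tilt 0.08 F [-0.7  0.  -2. ] open 0.268
shift [ 1.000e-04 -2.500e-03  1.431e-01] turn [ 0.0009 -0.0009  0.0022] mm 107.3
```

View pics/l_t.png

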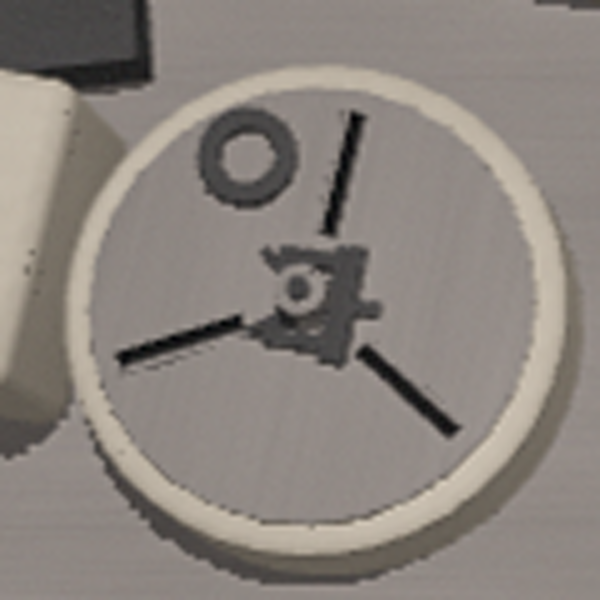

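```bash
python3 -c "
from h import *
p=arm.camera_params('top')
px=lambda c:(110+(c[0]+.5)/5-.5,95+(c[1]+.5)/5-.5)
a=cast(p,*px((370,248)),73);b=cast(p,*px((344,368)),73);t=cast(p,*px((383,310)),73);h=cast(p,*px((300,291)),93)
m=(a+b)/2;e=(b-a)/np.linalg.norm(b-a);n=np.array([-e[1],e[0],0]);print(a,b,t,h,'back->shaft',abs(n@(h-m)),'lateral',e@(h-m),'tail',np.linalg.norm(t[:2]-h[:2]))"
```

```text
[644.05833739 101.76453533  73.        ] [578.94574512 114.40981778  73.        ] [610.09478875  94.26773295  73.        ] [615.77728221 133.8558148   93.        ] back->shaft 26.11107053802834 lateral 0.7158195978931255 tail 39.99383648481192
```

>>> drive_tool --pt "0 -0.0025 0.04 0 0 0.002 255" --pt "0 -0.0025 0.09 0 0 0.002 255" --pt "0 -0.0025 0.12 0 0 0.002 255" --pt "0 -0.0025 0.135 0 0 0.002 255" --pt "0 -0.0025 0.142 0 0 0.002 255" --pt "0 -0.0025 0.143 0 0 0.002 255" --pt "0 -0.0025 0.1435 0 0 0.002 255"

```text
clock: 12.77
tool_pos: [446.7, -279.9, 37.6]
orientation: [0.001, 0.123, 0.992, 0.0]
wrist_force: [1.1, -0.8, -3.0]
opening: 0.266
```

>>> drive_tool --pt "0 0 0.001 0 0 0 255" --pt "0 0 0.002 0 0 0 255" --pt "0 0 0.0025 0 0 0 255"

```text
clock: 13.02
tool_pos: [447.7, -280.1, 36.6]
orientation: [0.001, 0.123, 0.992, 0.0]
wrist_force: [-0.8, -0.2, 9.3]
opening: 0.269
```

Contact with the counter. Open gently.

>>> drive_tool --pt "0 0 0 0 0 0 200" --pt "0 0 0 0 0 0 120" --pt "0 0 0 0 0 0 60" --pt "0 0 0 0 0 0 0" --pt "0 0 0 0 0 0 0" --pt "0 0 0 0 0 0 0" --pt "0 0 0 0 0 0 0" --pt "0 0 0 0 0 0 0" --pt "0 0 0 0 0 0 0" --pt "0 0 0 0 0 0 0" --pt "0 0 0 0 0 0 0" --pt "0 0 0 0 0 0 0"

```text
clock: 14.02
tool_pos: [447.7, -280.1, 36.6]
orientation: [0.001, 0.123, 0.992, 0.0]
wrist_force: [-0.1, 0.7, 0.4]
opening: 0.998
```

>>> drive_tool --pt "0 0 -0.02 0 0 0 0" --pt "0 0 -0.06 0 0 0 0" --pt "0 0 -0.11 0 0 0 0" --pt "0 0 -0.16 0 0 0 0" --pt "0 0 -0.21 0 0 0 0" --pt "0 0 -0.25 0 0 0 0" --pt "0 0 -0.25 0 0 0 0" --pt "0 0 -0.25 0 0 0 0"

```text
clock: 14.68
tool_pos: [448.1, -280.5, 225.8]
orientation: [0.003, 0.123, 0.992, -0.0]
wrist_force: [-0.7, 0.7, -1.3]
opening: 1.004
```

```bash
python3 -c "
from h import *
for n in ('top','side'):
    cv2.imwrite('pics/z_%s.png'%n,arm.read_camera(n)[...,::-1])
print(arm.sense()['joint_vel'].round(3))"
```

```text
[ 0.003  0.018 -0.003  0.009 -0.002  0.002 -0.   ]
```

View pics/z_side.png

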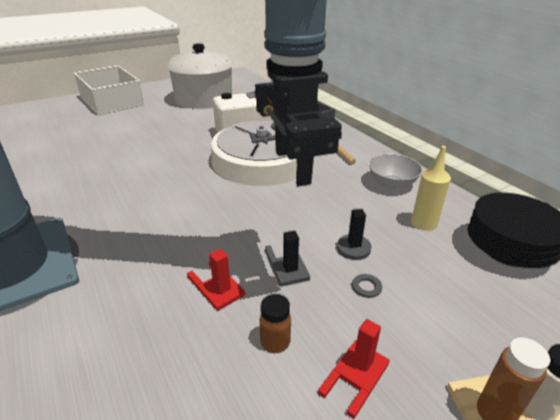

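View pics/z_top.png

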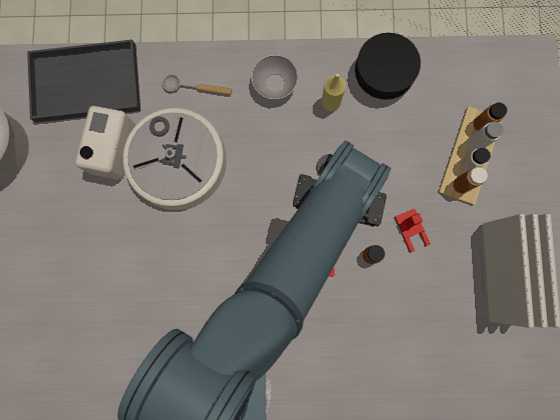

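The fork stands upright at its old spot (side view, grip at (291,250)). The press is unmoved at (357,230), the clip is around the shaft, and the gripper is clear.

```bash
python3 -c "
from rig import arm
print(arm.finish_job())"
```

```text
the job is handed in; nothing more can be done
None
```

The clip is snapped home in the shaft groove, the fork is back where it stood, and I handed the job in at about 14.8 s. No verdict was reported.

I picked the fork up by its grip, lowered it to just above the disc and pushed the clip mouth first into the groove. It stopped dead there: 9.5 N more moved it under 1 mm. I then drew the fork back, stood it on the counter and let go.

**Last checks:**
- **Clip:** before I set the fork down, the top camera put its back shoulders 26.1 mm behind the shaft axis (26 nominal), with about 0.7 mm sideways offset. It measured the tail end at 40.0 mm (39 nominal). In the final pictures the clip still sits around the shaft.
- **Fork:** it stands upright, about 3 mm from its start judging by the tool position when I released it. In the final top view the arm hides the fork, so only the side view shows it standing.
- **Press:** it looks unmoved in the side view. The arm hides part of it in the top view.
- **Gripper:** open, about 190 mm above where it released the fork, and touching nothing.

No check failed. The one small mismatch was the fork measuring about 2 mm off centre in the gripper, close to the camera calibration error. I offset the push line by about 1 mm to allow for it.

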